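# Push a praline tray home in the display

## Robot

A 6-joint arm with a two-finger parallel gripper is mounted at the origin on the work surface. World frame = base frame: x ahead of the robot, y to its left, z up, the work surface at z = 0. Lengths are in m, angles in rad, forces in N, time in s.
With the tool pointing down it reaches from about 0.375 to 0.825 m from the base axis. Payload 5.5 kg.
Tool frame: the origin (TCP) lies at the very end of the fingers, on their centre line; the grasp point (between the pads) lies 19 mm behind it; z points along the fingers, y is the line along which they close (so a half turn about z gives the same grasp; the last joint's range is limited). The gripper opens to 85 mm and grips with 20 to 120 N. Pads are 22 mm wide; open, the fingers measure 114 mm over their backs; the gripper's body (76 mm by 85 mm) begins 54 mm behind the grasp point. The pads swing forward as they close: fully open they stand 13 mm farther back than shut.
Start: joints at [1.192, 0.314, -0.047, 1.21, 0, 1.571], TCP at [0.222, 0.557, 0.231] pointing down, gripper open.
Joint ranges: [-2.67, 2.67], [-0.69, 1.73], [-1.03, 1.25], [-2.08, 2.16], [-1.42, 1.45], [-3.14, 3.14]. Speed limits (rad/s): [2.39, 2.39, 3.01, 3.14, 3.14, 3.14].

## Interface

Orientations are given as [roll, pitch, yaw] about the fixed x, y, z axes, in that order (R = Rz(yaw) Ry(pitch) Rx(roll)).
In Python, from bench import bot gives the robot as it stands. The module is installed in compiled form; this text tells all that it offers.
- The arm moves only by the tool apply_moves, never from a script. Its argument "rows" is a list of rows, each a list of 7 numbers: the turn, a rotation vector about the tool's x, y, z in degrees, then the shift along the tool's x, y, z in m, then the finger opening in m, from 0 to 0.0854. A call has 1 to 10 rows; each row shifts and turns the commanded pose from where the row before left it, along the tool's axes as they then stand; what a row does not reach is not made up. A row lasts 1/8 s, in which the tool goes at most 62.5 mm and 10.7 degrees, less where a joint would pass 70% of its speed; a pose out of reach is approached as far as the arm can. A call is refused whole if a number of a shift passes 0.0625 or a number of a turn 10.7, either way. A call with a gripper value outside its range is refused whole. The fingers move at their own pace and stop on an object; "squeeze" is the grip in N (left out, the last holds). Time passes only in rows, so rows that do not move let the fingers close. It gives the time, the measured TCP pose, the force, the opening and the grip force at its end, in the units of the state.
- bot.read_state(): the state, without advancing time (a new reading comes with each control period).
- bot.read_camera(name): name is "side" or "top"; returns a dict with "img" (400x640x3 uint8, blue, green, red), "K" (3x3 intrinsics, pixels), "extrinsics" (4x4, takes a point from camera to world coordinates). Camera axes: x right, y up, looking along -z (the intrinsics and any distortion apply to the point x, -y, -z); pixel columns grow to the right and rows downward; lengths in m; the calibration is good to about 2 mm. A picture is of the moment at which its call begins. There is no depth.
- bot.job_done(): hands the job in; it is judged then, once.
Trained networks look in a picture, given as the dict that the camera call returned (one of the last four; its "shot" number tells which), for a name from the list of things; names that differ only in an ending like _2 or _b are one class to them, and where a whole thing is asked for, a point or a joint stands for the part that bears it (a point fixed in the world has none). Each returns a list of dicts, best first, with "p" (0 to 1); they miss things now and then, are a little off and sometimes report something else, mostly with a low value. They report only what shows in the picture. A call takes as long as a camera call. They do not tell look-alikes from the thing itself.
- bot.masks_of(name, picture): "pixels" (400x640 bool, what is visible of it) and "pixel" ([column, row] in pixels, amid what is visible of it).
- bot.spot_point(name, picture): "pixel" ([column, row] in pixels: a listed point, or the origin of a listed thing).
The state is a dict: "t": time; "joint_pos": joint angles; "dq": joint speeds; "effort": joint torques, N m; "eef_pos": TCP position; "orientation": TCP orientation; "contact_force": force on the tool from outside, world axes, zero at the start; "wrist_torque": the same for the moment, N m; "finger_gap": finger opening in m; "grasp_force": force on a finger pad.
Only numpy, scipy, OpenCV 4.12 (cv2) and the standard library are available. Lean on these libraries where they do the work, as an engineer would, in place of code of your own. Each camera call takes 0.05 s, during which the arm holds its last target. There are 200 camera calls.

## Task

Push the tray of green-topped pralines along the deck into its empty place in the row, until its whole front edge lies flush against the steel stop and it is centred on its green ticket. Slide it with your fingertips without lifting or tipping it, touch no praline and topple none, and leave the neighbouring trays and everything else where they are.

Things in the scene. Friction and masses are not known exactly. Their poses are not given: they have to be found in the camera images.
- tray: the tray to push: stainless tray, white liner, eight green-topped dark pralines; outside 165 mm (its y, left-right) by 110 mm (its x), upright walls 4 mm thick, rim 22 mm above its underside, floor 4 mm thick; 0.4 to 0.75 kg laden, slides with 2 to 6 N. Origin: centre of its underside. Starts up to 0.2 rad askew to the deck, on the robot's side of the row of trays
- tray_front_left (a point): on the outer face of the tray's far (+x) wall, 55 mm ahead of the tray's centre, 70 mm to its left (+y), 11 mm up
- tray_front_right (a point): the same 70 mm to the right (-y)
- deck: fixed red display deck, steel edges, 760 mm wide; top face 6 mm above the counter, reaching 353 mm from the stop to the robot. Stop: straight steel rail along its far side, 34 mm above the deck's top, black grille behind. Origin: counter level, half-way along the stop, in its face that looks to the robot; x points away from the robot square to the stop, y left along it
- ticket_green: fixed price ticket: green card 56 mm wide, 40 mm high, leaning back in a dark clip on the stop (top about 78 mm above the counter), marking the tray's empty place. Origin: below the card's middle, at counter level, in the plane of the stop's face; axes as the deck's. The three tickets sit 190 mm apart in any order
- ticket_white: the same in cream white, for the tray of white truffles
- ticket_gold: the same in gold, for the tray of gold pralines
- tray_white: tray of the same make and size filled with white truffles (31 mm high over all), loose, 0.55 kg, standing 2 to 4 mm short of the stop, centred on its ticket within 3 mm; to be left alone. Origin: centre of its underside
- tray_gold: the same with gold pralines
- tongs: steel pastry tongs 190 mm long, 48 mm wide and 18 mm high, lying loose on one side end of the deck; origin under the middle
- gift_box: brown gift box with a gold band, 63 by 63 by 48 mm, loose on the other side end of the deck; origin centre of underside
- tin: round red tin with gold lid, 79 mm across, 53 mm high, loose on the counter beside the deck's left end; origin centre of underside
- praline0: loose praline, dark cylinder with a green top, 29 mm across, 22 mm high, 15 g, standing on the tray's floor at the start at x -26, y -57 mm from the tray's centre; its top is 26 mm above the tray's underside. Origin: centre of its underside
- praline1: loose praline, dark cylinder with a green top, 29 mm across, 22 mm high, 15 g, standing on the tray's floor at the start at x -26, y -19 mm from the tray's centre; its top is 26 mm above the tray's underside. Origin: centre of its underside
- praline2: loose praline, dark cylinder with a green top, 29 mm across, 22 mm high, 15 g, standing on the tray's floor at the start at x -26, y +19 mm from the tray's centre; its top is 26 mm above the tray's underside. Origin: centre of its underside
- praline3: loose praline, dark cylinder with a green top, 29 mm across, 22 mm high, 15 g, standing on the tray's floor at the start at x -26, y +57 mm from the tray's centre; its top is 26 mm above the tray's underside. Origin: centre of its underside
- praline4: loose praline, dark cylinder with a green top, 29 mm across, 22 mm high, 15 g, standing on the tray's floor at the start at x +26, y -57 mm from the tray's centre; its top is 26 mm above the tray's underside. Origin: centre of its underside
- praline5: loose praline, dark cylinder with a green top, 29 mm across, 22 mm high, 15 g, standing on the tray's floor at the start at x +26, y -19 mm from the tray's centre; its top is 26 mm above the tray's underside. Origin: centre of its underside
- praline6: loose praline, dark cylinder with a green top, 29 mm across, 22 mm high, 15 g, standing on the tray's floor at the start at x +26, y +19 mm from the tray's centre; its top is 26 mm above the tray's underside. Origin: centre of its underside
- praline7: loose praline, dark cylinder with a green top, 29 mm across, 22 mm high, 15 g, standing on the tray's floor at the start at x +26, y +57 mm from the tray's centre; its top is 26 mm above the tray's underside. Origin: centre of its underside
There are look-alikes about, which are no part of the job. Leave any blue or red look-alike of the praline3 alone.

How it is judged:
At the end, for the whole second after the job is handed in: Tray flat and at rest on the deck, both ends of its front edge within 5 mm of the stop, its centre within 10 mm sideways of the green ticket's middle; all pralines upright in it; white and gold trays within 6 mm, tongs, gift box and tin within 10 mm of where they were (x of tray_front_left in the frame of deck between -0.005 and 0.004 m and x of tray_front_right in the frame of deck between -0.005 and 0.004 m and y of tray in the frame of ticket_green between -0.01 and 0.01 m and height (world z) of tray below 0.01 m and angle between tray's own z axis and vertical below 0.04 rad and linear speed of tray below 0.01 m/s and distance of each of tray_white, tray_gold from where it was at the start of the episode below 0.006 m and distance of each of tongs, gift_box, tin from where it was at the start of the episode below 0.01 m and angle between each of praline0, praline1, praline2, praline3, praline4, praline5, praline6, praline7's own z axis and vertical below 0.3 rad and z of each of praline0, praline1, praline2, praline3, praline4, praline5, praline6, praline7 in the frame of tray below 0.01 m and horizontal distance between each of praline0, praline1, praline2, praline3, praline4, praline5, praline6, praline7 and tray below 0.085 m); the robot touches nothing.
It fails at once if the tray is lifted more than 8 mm or tipped more than 0.12 rad (height (world z) of tray above 0.014 m or angle between tray's own z axis and vertical above 0.12 rad).
It fails at once if a praline is touched by the robot (contact force between any of the arm, the fingers and praline0 above 0.3 N or contact force between any of the arm, the fingers and praline1 above 0.3 N or contact force between any of the arm, the fingers and praline2 above 0.3 N or contact force between any of the arm, the fingers and praline3 above 0.3 N or contact force between any of the arm, the fingers and praline4 above 0.3 N or contact force between any of the arm, the fingers and praline5 above 0.3 N or contact force between any of the arm, the fingers and praline6 above 0.3 N or contact force between any of the arm, the fingers and praline7 above 0.3 N).
It fails at once if a praline topples or leaves the tray's floor (angle between any of praline0, praline1, praline2, praline3, praline4, praline5, praline6, praline7's own z axis and vertical above 0.5 rad or z of any of praline0, praline1, praline2, praline3, praline4, praline5, praline6, praline7 in the frame of tray above 0.015 m).
It fails at once if a neighbouring tray is shifted more than 6 mm (distance of any of tray_white, tray_gold from where it was at the start of the episode above 0.006 m).
It fails at once if the tongs, the gift box or the tin is shifted more than 10 mm (distance of any of tongs, gift_box, tin from where it was at the start of the episode above 0.01 m).
It also fails if it takes over 58 s, if anything falls off the work surface, if the arm or the gripper's body presses on something with over 40 N, if the wrist force passes 120 N, or if a joint passes its speed limit or range.

## Working session

There is one attempt and no reset: what is moved stays moved. The work goes in short steps, Python scripts to look and compute and a tool call to move; the robot and the scene stay as the last step left them, time stands still between calls to the robot, and variables do not carry over. Pictures are saved under pics/ and viewed, at most 10 in all, crops included, and the job is handed in when it is done.

Besides the shell and the picture viewer there is one more tool, called after ">>>" as name(argument=value, ...) on one line, values as JSON. apply_moves: Moves the arm, as the interface text tells. Its arguments: {"type":"object","properties":{"rows":{"type":"array"},"squeeze":{"type":"number"}},"required":["rows"]}

```bash
mkdir -p pics
cat > h.py <<'E'
import numpy as np, cv2
from bench import bot
def ray(c,px,z):
    K=np.array(c["K"]);E=np.array(c["extrinsics"])
    p=cv2.undistortPoints(np.array([[px]],float),K,np.array(c["dist"]) if "dist" in c else None)[0,0]
    d=E[:3,:3]@np.array([p[0],-p[1],-1]);o=E[:3,3]
    return o+d*(z-o[2])/d[2]
def proj(c,P):
    K=np.array(c["K"]);E=np.array(c["extrinsics"])
    q=(np.array(P)-E[:3,3])@E[:3,:3]
    q=q*[1,-1,-1];u=q@K.T
    return u[...,:2]/u[...,2:]
E
python3 - <<'E'
from h import *
s=bot.read_state();print(s)
for n in("top","side"):
    c=bot.read_camera(n);cv2.imwrite(f"pics/{n}0.png",c["img"]);print(n,[k for k in c],np.round(c["extrinsics"],3).tolist(),np.round(c["K"],1).tolist())
    for t,z in dict(tray=.006,tray_front_left=.017,tray_front_right=.017,ticket_green=0,ticket_white=0,ticket_gold=0,tray_white=.006,tray_gold=.006,deck=0,tongs=.006,gift_box=.006,tin=0).items():
        for r in bot.spot_point(t,c)[:2]: print(t,round(r["p"],2),np.round(r["pixel"],1),np.round(ray(c,r["pixel"],z),4))
E
```

```text
{'t': 0.0, 'joint_pos': array([ 1.19202751e+00,  3.14226292e-01, -4.80912206e-02,  1.21019237e+00,
        3.43824414e-06,  1.57079562e+00]), 'dq': array([-0.00096815, -0.00031641, -0.0017258 , -0.00056587,  0.00136464,
        0.0005501 ]), 'effort': array([-1.70661955e-03, -5.39591038e+01,  3.39746833e+01,  1.93533063e-02,
       -1.35061259e-04, -2.28687576e-06]), 'eef_pos': array([0.22164957, 0.55693139, 0.23042908]), 'orientation': array([-3.13987910e+00, -3.43945517e-06,  2.76282454e+00]), 'contact_force': array([ 0.99710547, -0.41524622,  0.92576505]), 'wrist_torque': array([-0.0673467 , -0.03528969,  0.02959739]), 'grasp_force': 0.0, 'finger_gap': 0.08533805252745857}
top ['img', 'K', 'extrinsics', 'shot'] [[0.0, 0.992, -0.122, 0.415], [-1.0, 0.0, -0.001, 0.065], [-0.001, 0.122, 0.992, 1.102], [0.0, 0.0, 0.0, 1.0]] [[396.5, 0.0, 320.0], [0.0, 396.5, 199.2], [0.0, 0.0, 1.0]]
tray 0.94 [313.7 204.7] [0.5345 0.0833 0.006 ]
tray_front_left 0.93 [289.2 184.2] [0.5904 0.1512 0.017 ]
tray_front_right 0.84 [338.4 182.6] [0.5949 0.0148 0.017 ]
ticket_green 0.6 [408.3 139.1] [ 0.7235 -
[... 960 characters left out ...]
_front_left 0.34 [350.4 178.5] [0.6749 0.1715 0.017 ]
tray_front_right 0.78 [353.9 229. ] [0.5935 0.0074 0.017 ]
tray_front_right 0.75 [296.5 209. ] [0.5008 0.1257 0.017 ]
ticket_green 0.53 [454.1 277.4] [ 0.7252 -0.1952  0.    ]
ticket_white 0.53 [367.9 177.9] [0.7294 0.1714 0.    ]
ticket_gold 0.71 [406.1 213.8] [0.7434 0.0114 0.    ]
ticket_gold 0.16 [404.2 220.7] [ 0.7257 -0.0066  0.    ]
tray_white 0.67 [349.5 176. ] [0.6848 0.1933 0.006 ]
tray_gold 0.62 [383.1 222.4] [0.6728 0.0055 0.006 ]
deck 0.76 [403.1 218.8] [ 0.7269 -0.      0.    ]
tongs 0.97 [267.2 157.6] [0.5154 0.3639 0.006 ]
tongs 0.72 [323.5 192.7] [0.592  0.1624 0.006 ]
gift_box 0.76 [432.  362.8] [ 0.5632 -0.334   0.006 ]
```

Run:
```python
import cv2
a=cv2.imread("pics/top0.png")[90:290,140:500];cv2.imwrite("pics/topc.png",cv2.resize(a,(800,444),interpolation=2))
```

```text
(no output)
```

View pics/topc.png

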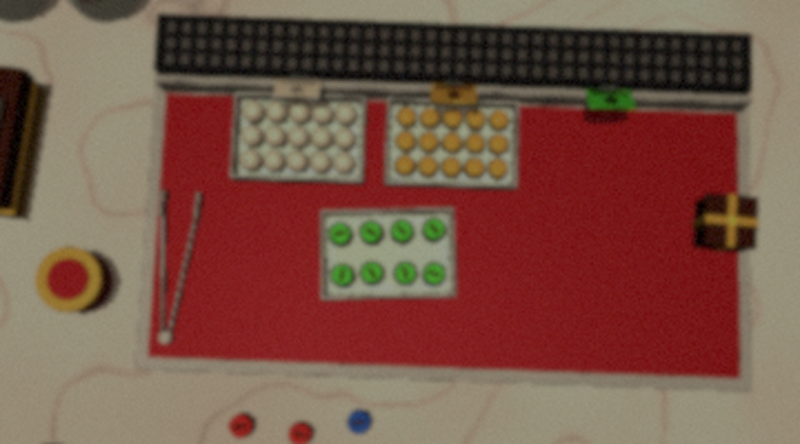

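View pics/side0.png

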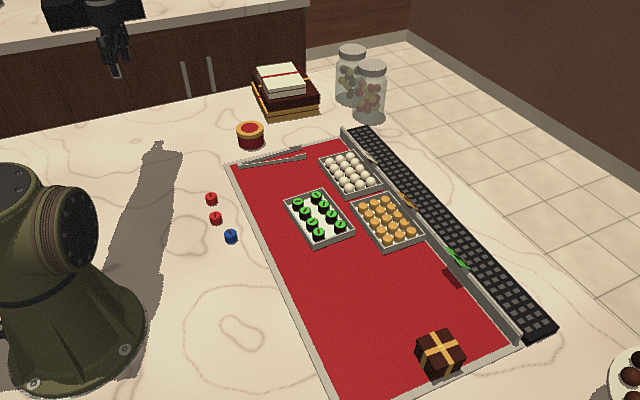

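The top crop shows one tray of green-topped pralines, centred at full-image (314,204). The white tray is at (276,153) and the gold at (340,153). The green ticket is at (412,134), at the empty place on the right. The blue and red look-alike pralines stand off the deck near (240–300,280). I'll leave those alone. Next I need accurate poses.

```bash
cat >> h.py <<'E'
def green(c):
    h=cv2.cvtColor(c["img"],cv2.COLOR_BGR2HSV)
    m=cv2.inRange(h,(45,110,60),(80,255,255))
    n,l,s,ce=cv2.connectedComponentsWithStats(m)
    return [(s[i,4],ce[i]) for i in range(1,n) if s[i,4]>8]
def tray_rect(c):
    r=[x for x in bot.masks_of("tray",c)]
    return r
def praline_pose(c):
    # fit 8 praline tops (z=.032) -> tray centre/yaw, mean only
    P=np.array([ray(c,ce,.032)[:2] for a,ce in green(c)])
    return P
E
python3 - <<'E'
from h import *
ct=bot.read_camera("top");cs=bot.read_camera("side")
for c in(ct,cs):
    for a,ce in green(c): print(a,np.round(ce,1),np.round(ray(c,ce,.032),4), np.round(ray(c,ce,.058),4))
# deck edge: red mask in top
h=cv2.cvtColor(ct["img"],cv2.COLOR_BGR2HSV);m=cv2.inRange(h,(0,150,60),(8,255,255))|cv2.inRange(h,(172,150,60),(180,255,255))
n,l,s,_=cv2.connectedComponentsWithStats(m);k=1+np.argmax(s[1:,4]);m=l==k
print(s[k])
for nm,cols,f in(("front",list(range(380,402))+list(range(424,465))+list(range(215,240)),lambda q:q.min()),("near",range(215,465),lambda q:q.max()+1)):
    pts=np.array([ray(ct,[u,f(np.where(m[:,u])[0])-.0],.006)[:2] for u in cols])
    p=np.polyfit(pts[:,1],pts[:,0],1);r=pts[:,0]-np.polyval(p,pts[:,1]);g=abs(r)<.004
    print(nm,np.polyfit(pts[g,1],pts[g,0],1),r.std())
for nm in("tray","tray_gold","tray_white"):
  for c in (ct,):
    r=bot.masks_of(nm,c)[0];(cx,cy)=r["pixel"]
    w=np.array(np.where(r["pixels"])).T[:,::-1].astype(np.float32)
    W=np.array([ray(c,q,.028)[:2] for q in w],np.float32)
    print(nm,r["p"],cv2.minAreaRect(W))
E
```

```text
158 [414.3 134.4] [ 0.7279 -0.1957  0.032 ] [ 0.7203 -0.1893  0.058 ]
68 [335.  192.9] [0.5639 0.025  0.032 ] [0.5603 0.026  0.058 ]
67 [292.7 195.1] [0.558  0.1403 0.032 ] [0.5545 0.1384 0.058 ]
69 [306.7 194.2] [0.5604 0.1021 0.032 ] [0.5569 0.1012 0.058 ]
67 [320.5 193.9] [0.5613 0.0645 0.032 ] [0.5577 0.0645 0.058 ]
67 [293.6 213.4] [0.5079 0.1372 0.032 ] [0.5056 0.1354 0.058 ]
66 [306.8 212.4] [0.5107 0.1015 0.032 ] [0.5084 0.1006 0.058 ]
66 [321.9 212.8] [0.5095 0.0606 0.032 ] [0.5072 0.0607 0.058 ]
67 [334.9 212.9] [0.5093 0.0254 0.032 ] [0.507  0.0264 0.058 ]
55 [315.7 194.2] [0.5588 0.1393 0.032 ] [0.5461 0.1128 0.058 ]
55 [297.1 201. ] [0.5074 0.1361 0.032 ] [0.4966 0.1097 0.058 ]
58 [323.3 203.5] [0.5607 0.1011 0.032 ] [0.5479 0.076  0.058 ]
57 [304.2 209.9] [0.5101 0.1003 0.032 ] [0.4991 0.0752 0.058 ]
62 [331.  213.2] [0.5621 0.0632 0.032 ] [0.5492 0.0395 0.058 ]
62 [311.5 221.2] [0.5097 0.0589 0.032 ] [0.4988 0.0354 0.058 ]
66 [339.8 223.7] [0.5647 0.0235 0.032 ] [0.5517 0.0013 0.058 ]
71 [317.7 231.2] [0.5088 0.0241 0.032 ] [0.4979 0.0019 0.058 ]
124 [456.8 257.8] [ 0.7413 -0.1728  0.032 ] [ 0.7218 -0.1878  0.058 ]
[  208   133   264   127 22598]
front [0.03488707 0.72756391] 0.001180562822976696
near [0.03534138 0.39597223] 0.0008046166326107435
tray 0.46 ((0.5094262361526489, 0.09977823495864868), (0.025078628212213516, 0.021138567477464676), 45.080169677734375)
tray_gold 0.58 ((0.6706521511077881, -6.277859210968018e-05), (0.1671169251203537, 0.11611901968717575), 88.10514068603516)
tray_white 0.82 ((0.6778580546379089, 0.19347572326660156), (0.11609690636396408, 0.16713544726371765), 0.005206474103033543)
```

>>> apply_moves(rows=[[0,0,10,0,0,0,0.05],[0,0,10,0,0,0,0.05],[0,0,10,0,0,0,0.05],[0,0,10,0,0,0,0.05],[0,0,10,0,0,0,0.05],[0,0,10,0,0,0,0.05],[0,0,10.3,0,0,0,0.05]])

```text
t: 2.42
eef_pos: [0.2219, 0.5575, 0.2313]
orientation: [3.142, 0.0, 1.53]
contact_force: [0.4, -0.1, -0.5]
finger_gap: 0.0501
grasp_force: 0.0
```

>>> apply_moves(rows=[[0,0,0,-0.0376,0.0367,0,0.05],[0,0,0,-0.0376,0.0367,0,0.05],[0,0,0,-0.0376,0.0367,0,0.05],[0,0,0,-0.0376,0.0367,0,0.05],[0,0,0,-0.0376,0.0367,0,0.05],[0,0,0,-0.0376,0.0367,0,0.05],[0,0,0,-0.0376,0.0367,0,0.05],[0,0,0,-0.0376,0.0367,0,0.05],[0,0,0,-0.0376,0.0367,0,0.05],[0,0,0,0,0,0,0.05]])

```text
t: 3.68
eef_pos: [0.5422, 0.205, 0.2311]
orientation: [3.141, 0.001, 1.531]
contact_force: [-0.3, 0.3, 0.8]
finger_gap: 0.0502
grasp_force: 0.0
```

>>> apply_moves(rows=[[0,0,0,0,0,0.045,0.05],[0,0,0,0,0,0.045,0.05],[0,0,0,0,0,0.045,0.05],[0,0,0,0,0,0.04,0.05],[0,0,0,0,0,0.03,0.05],[0,0,0,0,0,0.012,0.05],[0,0,0,0,0,0,0.05]])

```text
t: 4.55
eef_pos: [0.5395, 0.2081, 0.0141]
orientation: [-3.14, 0.0, 1.537]
contact_force: [-0.8, 0.4, -0.7]
finger_gap: 0.05
grasp_force: 0.0
```

Run:
```python
from h import *
c=bot.read_camera("side");a=c["img"][90:270,210:450];cv2.imwrite("pics/s1.png",cv2.resize(a,(800,600),interpolation=2))
print(bot.read_state()["eef_pos"])
```

```text
[0.54039815 0.20826758 0.01501979]
```

View pics/s1.png

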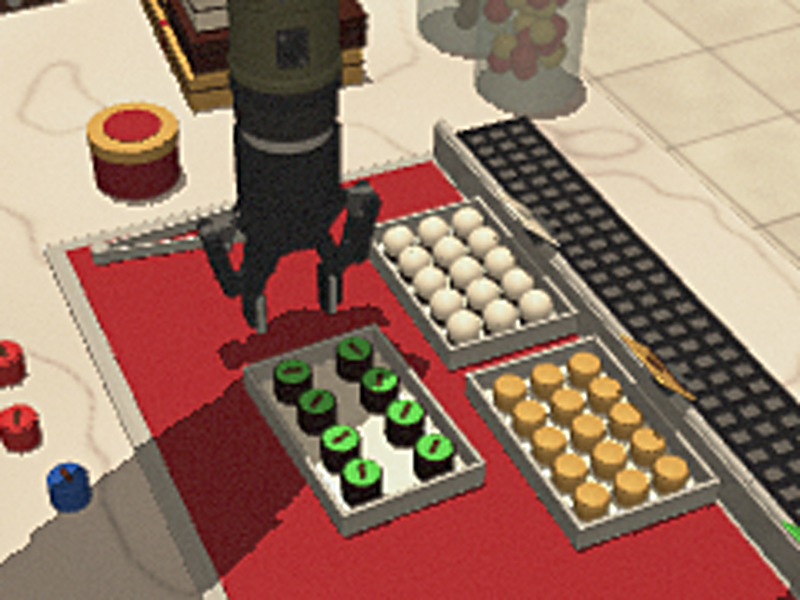

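The fingertips, at crop (262,330) and (325,308), stand left of the tray, clear of it and of the white tray. I'll lower slightly and push right.

>>> apply_moves(rows=[[0,0,0,0,0,0.004,0.05],[0,0,0,-0.008,0,0,0.05],[0,0,0,-0.008,0,0,0.05],[0,0,0,-0.006,0,0,0.05],[0,0,0,-0.006,0,0,0.05],[0,0,0,-0.006,0,0,0.05],[0,0,0,-0.007,0,0,0.05],[0,0,0,-0.008,0,0,0.05],[0,0,0,-0.008,0,0,0.05],[0,0,0,-0.008,0,0,0.05]])

```text
t: 5.85
eef_pos: [0.5378, 0.1424, 0.0104]
orientation: [-3.142, -0.0, 1.536]
contact_force: [0.5, 3.4, 0.1]
finger_gap: 0.0502
grasp_force: 1.5
```

```bash
cat >> h.py <<'E'
import math
TH=-0.035
EX=np.array([math.cos(TH),math.sin(TH)]);EY=np.array([-EX[1],EX[0]]);O=np.array([.7276,0])
D=lambda p:np.round([(np.array(p)[:2]-O)@EX,(np.array(p)[:2]-O)@EY],4)
def report():
    s=bot.read_state();print("tcp",D(s["eef_pos"]),s["eef_pos"][2].round(4),s["orientation"].round(3),s["contact_force"].round(1))
    for n in("top","side"):
        c=bot.read_camera(n);P=[D(ray(c,ce,.032)) for a,ce in green(c) if a<110]
        print(n,len(P),"mean",np.mean(P,0).round(4),P)
        for t in("tray","tray_front_left","tray_front_right"):
            for r in bot.spot_point(t,c)[:1]: print(t,round(r["p"],2),D(ray(c,r["pixel"],.006 if t=="tray" else .017)))
    return c
E
python3 -c "
from h import *
c=report();a=c['img'][120:270,230:430];cv2.imwrite('pics/s2.png',cv2.resize(a,(800,600),interpolation=2))"
```

```text
tcp [-0.1946  0.1357] 0.0104 [-3.142 -0.     1.536] [0.5 3.4 0.1]
top 6 mean [-0.1989  0.0235] [array([-0.174 ,  0.0629]), array([-0.1738,  0.0249]), array([-0.1721, -0.0141]), array([-0.2205,  0.0578]), array([-0.226 ,  0.0226]), array([-0.2269, -0.013 ])]
tray 0.84 [-0.2076  0.0428]
tray_front_left 0.81 [-0.1446  0.1118]
tray_front_right 0.68 [-0.1466 -0.0301]
side 8 mean [-0.1996  0.0407] [array([-0.1745,  0.0986]), array([-0.2261,  0.0967]), array([-0.1742,  0.0607]), array([-0.2244,  0.0607]), array([-0.173 ,  0.0224]), array([-0.2255,  0.0192]), array([-0.1718, -0.017 ]), array([-0.2273, -0.0159])]
tray 0.77 [-0.2045  0.0337]
tray_front_left 0.81 [-0.1497  0.111 ]
tray_front_right 0.67 [-0.2079  0.029 ]
```

View pics/s2.png

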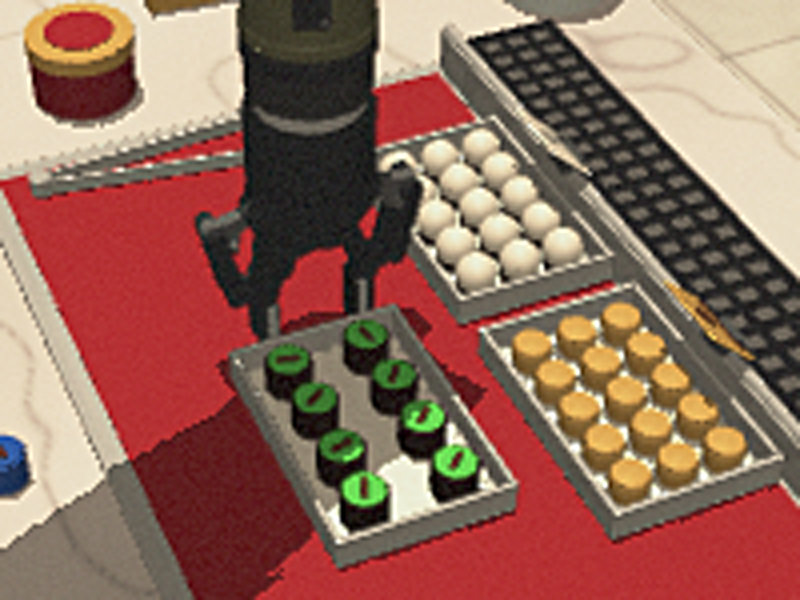

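The tray is square to the deck against both fingers, centred at about y_d 0.041, with about 230 mm left to go sideways.

>>> apply_moves(rows=[[0,0,0,-0.008,0,0,0.05],[0,0,0,-0.01,0,0,0.05],[0,0,0,-0.01,0,0,0.05],[0,0,0,-0.01,0,0,0.05],[0,0,0,-0.01,0,0,0.05],[0,0,0,-0.01,0,0,0.05],[0,0,0,-0.01,0,0,0.05],[0,0,0,-0.01,0,0,0.05],[0,0,0,-0.01,0,0,0.05],[0,0,0,-0.01,0,0,0.05]])

```text
t: 7.5
eef_pos: [0.5343, 0.0442, 0.0103]
orientation: [-3.141, 0.0, 1.536]
contact_force: [1.0, 2.0, -0.9]
finger_gap: 0.0503
grasp_force: 1.0
```

>>> apply_moves(rows=[[0,0,0,-0.01,0,0,0.05],[0,0,0,-0.01,0,0,0.05],[0,0,0,-0.01,0,0,0.05],[0,0,0,-0.01,0,0,0.05],[0,0,0,-0.01,0,0,0.05],[0,0,0,-0.01,0,0,0.05],[0,0,0,-0.01,0,0,0.05],[0,0,0,-0.01,0,0,0.05],[0,0,0,-0.008,0,0,0.05],[0,0,0,-0.006,0,0,0.05]])

```text
t: 8.75
eef_pos: [0.5311, -0.0496, 0.0103]
orientation: [-3.142, -0.0, 1.536]
contact_force: [0.3, 2.5, -1.3]
finger_gap: 0.0496
grasp_force: 1.1
```

```bash
python3 -c "
from h import *
c=report()"
```

```text
tcp [-0.1946 -0.0565] 0.0103 [-3.142 -0.     1.536] [ 0.3  2.5 -1.3]
top 0 mean nan []
tray_front_right 0.57 [-0.0058 -0.0054]
side 7 mean [-0.1957 -0.1431] [array([-0.175 , -0.0935]), array([-0.2262, -0.0953]), array([-0.1735, -0.1312]), array([-0.224 , -0.1312]), array([-0.1735, -0.1696]), array([-0.2253, -0.1722]), array([-0.1721, -0.2088])]
tray 0.81 [-0.2048 -0.1533]
tray_front_left 0.83 [-0.1471 -0.081 ]
  return _methods._mean(a, axis=axis, dtype=dtype,
  ret = ret.dtype.type(ret / rcount)
```

>>> apply_moves(rows=[[0,0,0,-0.006,0,0,0.05],[0,0,0,-0.008,0,0,0.05],[0,0,0,-0.008,0,0,0.05],[0,0,0,-0.007,0,0,0.05],[0,0,0,-0.005,0,0,0.05],[0,0,0,-0.003,0,0,0.05],[0,0,0,0,0,0,0.05],[0,0,0,0.015,0,0,0.05],[0,0,0,0.025,0,0,0.05],[0,0,0,0,0,-0.05,0.05]])

```text
t: 10.4
eef_pos: [0.5275, -0.044, 0.0574]
orientation: [-3.133, -0.0, 1.538]
contact_force: [-0.1, 0.1, 0.4]
finger_gap: 0.0501
grasp_force: 0.0
```

>>> apply_moves(rows=[[0,0,0,0,-0.04,-0.05,0.05],[0,0,10,0,-0.05,0,0.05],[0,0,10,0,0,0,0.05],[0,0,10,0,0,0,0.05],[0,0,10,0,0,0,0.05],[0,0,10,0,0,0,0.05],[0,0,10,0,0,0,0.05],[0,0,10,0,0,0,0.05],[0,0,10,0,0,0,0.05],[0,0,10,0,0,0,0.05]])

```text
t: 11.65
eef_pos: [0.442, -0.0425, 0.109]
orientation: [3.141, 0.0, -0.04]
contact_force: [0.5, 0.3, 0.3]
finger_gap: 0.0501
grasp_force: 0.0
```

```bash
python3 -c "
from h import *
c=report();c=bot.read_camera('top');a=c['img'][100:280,300:540];cv2.imwrite('pics/t3.png',cv2.resize(a,(800,600),interpolation=2))
print([(a,D(ray(c,ce,.058))) for a,ce in green(c)])"
```

```text
tcp [-0.2839 -0.0525] 0.109 [ 3.141  0.    -0.04 ] [0.5 0.3 0.3]
top 0 mean nan []
tray_front_left 0.56 [-0.1417 -0.1127]
tray_front_right 0.78 [-0.1488 -0.2518]
side 6 mean [-0.1996 -0.1684] [array([-0.1754, -0.1295]), array([-0.2256, -0.1313]), array([-0.1738, -0.1676]), array([-0.2238, -0.1674]), array([-0.1734, -0.2059]), array([-0.2256, -0.2087])]
tray 0.94 [-0.2021 -0.19  ]
tray_front_left 0.85 [-0.1472 -0.1154]
tray_front_right 0.74 [-0.1375 -0.2593]
[(np.int32(166), array([-0.0004, -0.1892]))]
  return _methods._mean(a, axis=axis, dtype=dtype,
  ret = ret.dtype.type(ret / rcount)
```

View pics/t3.png

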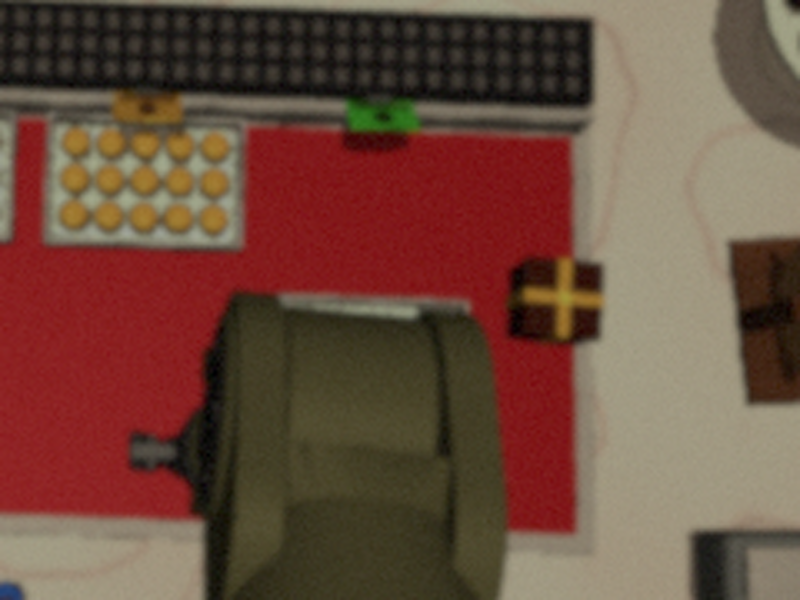

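The tray sits just left of the gripper, its front edge visible at crop (375,303), in line with the green ticket at (380,117). I'm moving behind it.

>>> apply_moves(rows=[[0,0,-0.3,-0.014,0.02,0,0.05],[0,0,0,0,0.04,0,0.05],[0,0,0,0,0.04,0,0.05],[0,0,0,0,0.0355,0,0.05],[0,0,0,0,0,0,0.05],[0,0,0,0,0,0.04,0.05],[0,0,0,0,0,0.035,0.05],[0,0,0,0,0,0.0185,0.05],[0,0,0,0,0,0.005,0.05],[0,0,0,0,0,0,0.05]])

```text
t: 13.35
eef_pos: [0.4243, -0.1775, 0.0108]
orientation: [-3.141, 0.0, -0.029]
contact_force: [0.0, 0.8, -0.6]
finger_gap: 0.0501
grasp_force: 0.0
```

```bash
python3 -W ignore -c "
from h import *
c=report();a=c['img'][200:350,240:440];cv2.imwrite('pics/s4.png',cv2.resize(a,(800,600),interpolation=2))"
```

```text
tcp [-0.297 -0.188] 0.0108 [-3.141  0.    -0.029] [ 0.   0.8 -0.6]
top 8 mean [-0.1996 -0.1839] [array([-0.1758, -0.1268]), array([-0.1746, -0.1645]), array([-0.1739, -0.2026]), array([-0.1722, -0.2423]), array([-0.2262, -0.1287]), array([-0.2239, -0.1641]), array([-0.2253, -0.2052]), array([-0.2247, -0.237 ])]
tray 0.85 [-0.2016 -0.1897]
tray_front_left 0.94 [-0.1447 -0.1161]
tray_front_right 0.69 [-0.1504 -0.2474]
side 6 mean [-0.1986 -0.1692] [array([-0.1754, -0.1295]), array([-0.2196, -0.1364]), array([-0.1739, -0.1677]), array([-0.2242, -0.167 ]), array([-0.1734, -0.2059]), array([-0.2253, -0.2089])]
tray 0.76 [-0.2022 -0.1894]
tray_front_left 0.6 [-0.1485 -0.2642]
tray_front_right 0.71 [-0.1424 -0.26  ]
```

View pics/s4.png

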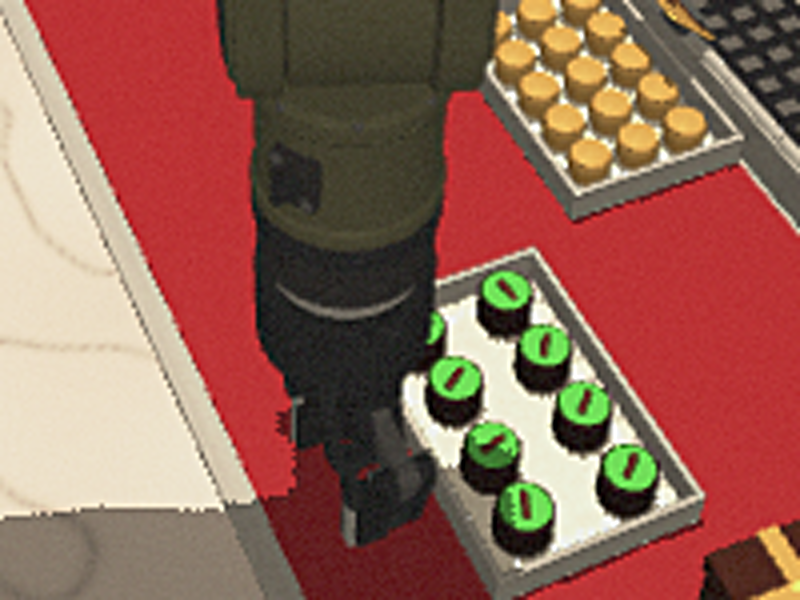

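The fingers stand behind the middle of the rear wall, at crop (295,420) and (350,520), and the tray is square. I'm pushing forward.

>>> apply_moves(rows=[[0,0,0.3,0.008,0,0,0.05],[0,0,0,0.008,0,0,0.05],[0,0,0,0.005,0,0,0.05],[0,0,0,0.005,0,0,0.05],[0,0,0,0.006,0,0,0.05],[0,0,0,0.007,0,0,0.05],[0,0,0,0.008,0,0,0.05],[0,0,0,0.008,0,0,0.05],[0,0,0,0.008,0,0,0.05],[0,0,0,0.008,0,0,0.05]])

```text
t: 15.0
eef_pos: [0.4957, -0.1803, 0.0105]
orientation: [-3.142, 0.0, -0.035]
contact_force: [-3.0, 0.9, -0.7]
finger_gap: 0.0499
grasp_force: 1.0
```

>>> apply_moves(rows=[[0,0,0,0.008,0,0,0.05],[0,0,0,0.008,0,0,0.05],[0,0,0,0.008,0,0,0.05],[0,0,0,0.008,0,0,0.05],[0,0,0,0.008,0,0,0.05],[0,0,0,0.008,0,0,0.05],[0,0,0,0.008,0,0,0.05],[0,0,0,0.008,0,0,0.05],[0,0,0,0.006,0,0,0.05],[0,0,0,0.004,0,0,0.05]])

```text
t: 16.25
eef_pos: [0.5694, -0.183, 0.0107]
orientation: [3.141, 0.0, -0.035]
contact_force: [-3.1, 0.1, 0.7]
finger_gap: 0.05
grasp_force: 1.7
```

```bash
python3 -W ignore -c "
from h import *
c=report()"
```

```text
tcp [-0.1517 -0.1884] 0.0107 [ 3.141  0.    -0.035] [-3.1  0.1  0.7]
top 5 mean [-0.0821 -0.1578] [array([-0.0625, -0.1268]), array([-0.0616, -0.1648]), array([-0.0611, -0.2024]), array([-0.1134, -0.1293]), array([-0.1119, -0.1656])]
tray 0.59 [-0.0867 -0.19  ]
tray_front_left 0.97 [-0.0276 -0.1243]
tray_front_right 0.59 [-0.038  -0.2531]
side 4 mean [-0.0723 -0.2156] [array([-0.0598, -0.1675]), array([-0.0588, -0.2057]), array([-0.0577, -0.2454]), array([-0.113 , -0.2439])]
tray 0.76 [-0.0851 -0.1924]
tray_front_left 0.86 [-0.0364 -0.1213]
tray_front_right 0.74 [-0.0318 -0.2661]
```

>>> apply_moves(rows=[[0,0,0,0.005,0,0,0.05],[0,0,0,0.005,0,0,0.05],[0,0,0,0.005,0,0,0.05],[0,0,0,0.004,0,0,0.05],[0,0,0,0.003,0,0,0.05],[0,0,0,0.002,0,0,0.05],[0,0,0,0.0015,0,0,0.05],[0,0,0,0.0015,0,0,0.05],[0,0,0,0.0015,0,0,0.05]])

```text
t: 17.77
eef_pos: [0.5976, -0.184, 0.0105]
orientation: [-3.142, -0.0, -0.035]
contact_force: [-3.4, 0.4, 1.3]
finger_gap: 0.0497
grasp_force: 1.7
```

>>> apply_moves(rows=[[0,0,0,0.001,0,0,0.05],[0,0,0,0.001,0,0,0.05],[0,0,0,0,0,0,0.05]])

```text
t: 18.15
eef_pos: [0.5998, -0.1841, 0.0106]
orientation: [3.142, -0.0, -0.035]
contact_force: [-2.8, -0.1, -0.1]
finger_gap: 0.0501
grasp_force: 1.1
```

>>> apply_moves(rows=[[0,0,0,0.001,0,0,0.05],[0,0,0,0.001,0,0,0.05],[0,0,0,0,0,0,0.05]])

```text
t: 18.52
eef_pos: [0.6018, -0.1841, 0.0106]
orientation: [-3.142, -0.0, -0.035]
contact_force: [-2.4, -0.7, -1.4]
finger_gap: 0.0501
grasp_force: 0.9
```

>>> apply_moves(rows=[[0,0,0,0.001,0,0,0.05],[0,0,0,0.001,0,0,0.05],[0,0,0,0,0,0,0.05]])

```text
t: 18.9
eef_pos: [0.6038, -0.1842, 0.0106]
orientation: [-3.142, -0.0, -0.035]
contact_force: [-1.3, -0.4, -1.7]
finger_gap: 0.05
grasp_force: 0.8
```

```bash
python3 -W ignore -c "
from h import *
c=report();a=c['img'][190:340,340:540];cv2.imwrite('pics/s5.png',cv2.resize(a,(800,600),interpolation=2))"
```

```text
tcp [-0.1173 -0.1884] 0.0106 [-3.142 -0.    -0.035] [-1.3 -0.4 -1.7]
top 5 mean [-0.0478 -0.1579] [array([-0.0266, -0.165 ]), array([-0.0287, -0.1263]), array([-0.0267, -0.2031]), array([-0.0791, -0.1294]), array([-0.0779, -0.1655])]
tray 0.61 [-0.0721 -0.1651]
tray_front_left 0.7 [ 0.0111 -0.1181]
tray_front_right 0.66 [-0.008  -0.2571]
side 4 mean [-0.0385 -0.2155] [array([-0.0259, -0.1675]), array([-0.0257, -0.2057]), array([-0.0235, -0.2451]), array([-0.079 , -0.2438])]
tray 0.61 [-0.0567 -0.1923]
tray_front_left 0.74 [-0.0016 -0.1167]
tray_front_right 0.74 [ 0.0085 -0.2586]
```

View pics/s5.png

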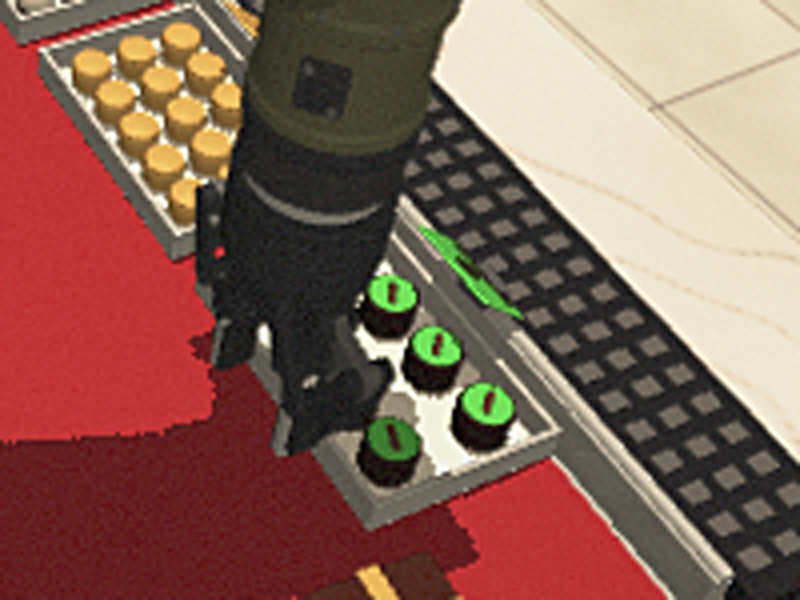

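The tray's front edge is within a hair of the stop near crop (560,440), so I'm creeping on until the force rises.

>>> apply_moves(rows=[[0,0,0,0.001,0,0,0.05],[0,0,0,0.001,0,0,0.05],[0,0,0,0,0,0,0.05]])

```text
t: 19.68
eef_pos: [0.6051, -0.1843, 0.0107]
orientation: [3.142, 0.001, -0.035]
contact_force: [-4.6, 0.5, 3.2]
finger_gap: 0.0501
grasp_force: 2.5
```

>>> apply_moves(rows=[[0,0,0,0.001,0,0,0.05],[0,0,0,0,0,0,0.05]])

```text
t: 19.92
eef_pos: [0.6052, -0.1843, 0.0105]
orientation: [3.142, 0.002, -0.035]
contact_force: [-7.7, -0.4, 4.5]
finger_gap: 0.0498
grasp_force: 3.8
```

>>> apply_moves(rows=[[0,0,0,0.001,0,0,0.05],[0,0,0,0.001,0,0,0.05],[0,0,0,0,0,0,0.05]])

```text
t: 20.3
eef_pos: [0.6052, -0.1842, 0.0103]
orientation: [3.141, 0.006, -0.036]
contact_force: [-13.2, 0.8, 9.7]
finger_gap: 0.0499
grasp_force: 6.4
```

>>> apply_moves(rows=[[0,0,0,-0.005,0,0,0.05],[0,0,0,-0.01,0,0,0.05],[0,0,0,-0.03,0,0,0.05],[0,0,0,-0.03,0,0,0.05],[0,0,0,-0.02,0,-0.04,0.05],[0,0,0,-0.03,0,-0.05,0.05],[0,0,0,0,-0.05,-0.03,0.05],[0,0,0,0,-0.06,0,0.05],[0,0,0,0,-0.06,0,0.05],[0,0,0,0,-0.06,0,0.05]])

```text
t: 21.55
eef_pos: [0.4918, 0.0185, 0.1313]
orientation: [-3.11, -0.002, 0.018]
contact_force: [0.6, 0.0, 0.2]
finger_gap: 0.0501
grasp_force: 0.0
```

>>> apply_moves(rows=[[0,0,0,0,-0.06,0,0.05],[0,0,0,0,-0.06,0,0.05],[0,0,0,0,-0.06,0,0.05],[0,0,0,0,0,0,0.05]])

```text
t: 22.05
eef_pos: [0.4908, 0.1061, 0.1416]
orientation: [-3.032, 0.0, 0.142]
contact_force: [-0.5, -1.2, -0.3]
finger_gap: 0.0499
grasp_force: 0.0
```

```bash
python3 -W ignore -c "
from h import *
c=report();t=bot.read_camera('top')
a=cv2.resize(c['img'][200:320,360:520],(400,300),interpolation=2);b=cv2.resize(t['img'][110:200,350:470],(400,300),interpolation=2);d=cv2.resize(t['img'][90:290,140:500],(540,300))
cv2.imwrite('pics/f.png',np.vstack([np.hstack([a,b]),cv2.copyMakeBorder(d,0,0,0,260,0)]))"
```

```text
tcp [-0.2404  0.0978] 0.1416 [-3.032  0.     0.142] [-0.5 -1.2 -0.3]
top 8 mean [-0.051  -0.1845] [array([-0.027 , -0.1266]), array([-0.0254, -0.1648]), array([-0.0243, -0.2024]), array([-0.023, -0.243]), array([-0.0778, -0.1291]), array([-0.0755, -0.1643]), array([-0.0769, -0.2055]), array([-0.0785, -0.2406])]
tray 0.84 [-0.0518 -0.1841]
tray_front_left 0.65 [ 0.007  -0.1154]
tray_front_right 0.95 [-0.0064 -0.2523]
side 8 mean [-0.0503 -0.1873] [array([-0.0253, -0.129 ]), array([-0.0768, -0.131 ]), array([-0.0245, -0.1679]), array([-0.0752, -0.1674]), array([-0.0239, -0.2054]), array([-0.0764, -0.2089]), array([-0.0221, -0.2452]), array([-0.0781, -0.2434])]
tray 0.69 [-0.0493 -0.1876]
tray_front_left 0.57 [ 0.0011 -0.1186]
tray_front_right 0.85 [ 0.0078 -0.2567]
```

View pics/f.png

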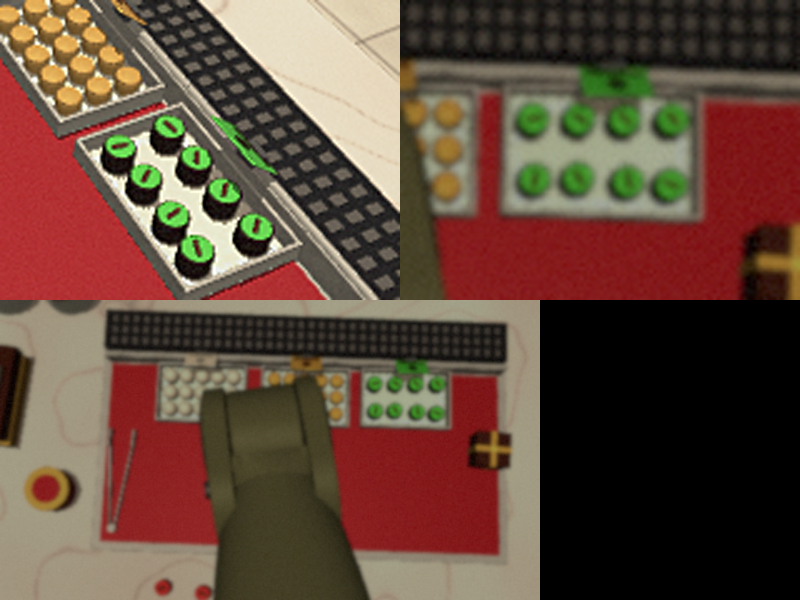

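The tray lies flush along the whole stop and is centred on the green ticket to within about 5 mm (top view: tray rim x 503–702, ticket about 615 including parallax). All eight pralines are upright and the neighbours are unmoved, so I'm handing in.

```bash
python3 -c "
from bench import bot
print(bot.job_done())"
```

```text
the job is handed in; nothing more can be done
None
```

I pushed the green praline tray flush against the stop, about 1–5 mm off its ticket's centre by the cameras, with all pralines upright and nothing else visibly moved, and handed the job in (no verdict was returned).

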